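# Find the key that turns the instrument housing's lock

## Robot

A 6-joint arm with a two-finger parallel gripper is mounted at the origin on the work surface. World frame = base frame: x ahead of the robot, y to its left, z up, the work surface at z = 0. Lengths are in mm, angles in rad, forces in N, time in s.
With the tool pointing down it reaches from about 325 to 750 mm from the base axis. Payload 7.6 kg.
Tool frame: the origin (TCP) lies between the finger pads; the fingertips stand 14 mm ahead of it and the grasp point (between the pads) lies 5 mm behind it; y points along the fingers, x is the direction in which the jaws open and shut, and the axes are right-handed (so a half turn about y gives the same grasp; the last joint's range is limited). The gripper opens to 85 mm and grips with 20 to 120 N. Pads are 22 mm wide; open, the fingers measure 114 mm over their backs; the gripper's body (76 mm by 85 mm) begins 54 mm behind the grasp point. The pads swing forward as they close: fully open they stand 13 mm farther back than shut.
Start: joints at [-1.232, 0.052, 1.401, -0, 1.689, -0.07], TCP at [208.717, -481.748, 245.323] pointing down, gripper open.
Joint ranges: [-2.9, 2.9], [-0.91, 2.17], [0.12, 2.37], [-1.06, 4.2], [0.26, 2.73], [-2.93, 2.93]. Speed limits (rad/s): [2.57, 2.57, 3.01, 3.14, 3.14, 3.14].

## Interface

Orientations are given as a rotation vector (axis times angle).
In Python, from bench import manip gives the robot as it stands.
- The arm moves only by the shell command python3 -m inch 'ROWS' [FORCE]. ROWS is JSON, a list that holds one entry, the list of rows, each a list of 7 numbers: the shift along the tool's x, y, z in mm, then the turn, a rotation vector about the tool's x, y, z in degrees, then the closure, from 0 (fully open) to 1 (shut). A call has 1 to 12 rows; each row is the pose to reach, as a shift and turn from the pose commanded when the call began, along the tool's axes at that moment; what a row does not reach only later rows make up. A row lasts 1/12 s, in which the tool goes at most 41.7 mm and 7.16 degrees, less where a joint would pass 70% of its speed; a pose out of reach is approached as far as the arm can. A call with a gripper value outside its range is refused whole. The fingers move at their own pace and stop on an object; FORCE is the grip in N (left out, the last holds). Time passes only in rows, so rows that repeat a pose let the fingers close. It gives the time, the measured TCP pose, the force and the opening at its end, in the units of the state.
- manip.sense(): the state, without advancing time (a new reading comes with each control period).
- manip.grab_frame(name): name is "side" or "top" or "wrist"; returns the picture (384x512x3 uint8, red, green, blue); there is no depth.
- manip.camera_model(name): a dict with "fx", "fy", "cx", "cy" (pixels), "distortion" ([k1, k2, p1, p2, k3] as OpenCV has them; the pictures are not rectified), "rvec" (rotation vector, rad) and "tvec" (3), from world to camera coordinates, as OpenCV has them. Camera axes: x right, y down, z forward; pixel columns grow to the right and rows downward; lengths in mm; the calibration is good to about 2 mm. A picture is of the moment at which its call begins: read the wrist's pose just before it. camera_model takes no time and is no camera call; for the wrist camera it gives the pose at the moment of the call.
- manip.close_job(): hands the job in, once; it reports no verdict.
The state is a dict: "time": time; "joint_positions": joint angles; "qd": joint speeds; "effort": joint torques, N m; "eef_pos": TCP position; "eef_rot": TCP orientation; "ft_force": force on the tool from outside, world axes, zero at the start; "wrist_torque": the same for the moment, N m; "gripper_width": finger opening in mm.
Only numpy, scipy, OpenCV 4.12 (cv2) and the standard library are available. Lean on these libraries where they do the work, as an engineer would, in place of code of your own. Each camera call takes 0.05 s, during which the arm holds its last target.

## Task

One of the three keys standing on the bench turns the brass lock on the grey instrument housing: find which one has the bit that suits the keyhole. Put that key fully home in the keyhole, turn the lock clockwise (seen from above) with it as far as it goes, and leave the key standing upright in the lock. The two keys that do not fit must never be knocked over and must end standing on the bench.

Things in the scene. Friction and masses are not known exactly. Their poses are not given: they have to be found in the camera images.
- key_green: Key with a green bow. Its steel bit is a plain flat bar, 50 mm long in x, 16 mm wide in y, 22 mm high. Above it a 14 mm stem carries a flat round bow, a coin on edge 42 mm across, 14 mm thick in y (grip it across y), centre 66 mm, top 87 mm above the underside. About 0.12 kg. Starts standing on its bit on the bench. Origin: centre of the underside; z up.
- key_red: Key with a red bow. Its steel bit is a cross of two bars, each 50 mm long and 16 mm wide, one along x and one along y, 22 mm high. Above it a 14 mm stem carries a flat round bow, a coin on edge 42 mm across, 14 mm thick in y (grip it across y), centre 66 mm, top 87 mm above the underside. About 0.12 kg. Starts standing on its bit on the bench. Origin: centre of the underside; z up.
- key_blue: Key with a blue bow. Its steel bit is a plain round stud 26 mm across, 22 mm high. Above it a 14 mm stem carries a flat round bow, a coin on edge 42 mm across, 14 mm thick in y (grip it across y), centre 66 mm, top 87 mm above the underside. About 0.12 kg. Starts standing on its bit on the bench. Origin: centre of the underside; z up.
- lock_mouth (a point): Centre of the keyhole's mouth, on the axis of the brass lock block (84 x 56 mm), 76 mm above the bench, on a fixed grey housing 190 x 190 x 50 mm. The keyhole is a straight slot open upward, 64 mm long in x, 28 mm wide in y, 22 mm deep, flat floor. z up; frame turns with the lock. A 50 x 16 mm bit fits either way round and turns about 15 degrees before the lock follows.
- lock (a joint): Turn of the lock, rad, growing clockwise seen from above: 0 = locked (white tab on the block towards the red dot on the housing), 1.05 = unlocked, at the stop (towards the green dot). Starts between 0 and 0.15. Stays where left; turning takes about 0.1 N m.

How it is judged:
By the outcome, as a careful person would: the job done as asked, in the order asked, and still so for the second after the job is handed in, with the robot touching nothing.
It also fails if it takes over 48 s, if anything falls off the work surface, if the arm or the gripper's body presses on something with over 40 N, if the wrist force passes 120 N, or if a joint passes its speed limit or range.

## Working session

There is one attempt and no reset: what is moved stays moved. The work goes in short steps, Python scripts to look and compute and a shell command to move; the robot and the scene stay as the last step left them, time stands still between calls to the robot, and variables do not carry over. Pictures are saved under pics/ and viewed, and the job is handed in when it is done.

```bash
mkdir -p pics; ls; python3 - <<'E'
from bench import manip
import cv2
s=manip.sense();print(s)
for n in ["side","top","wrist"]:
    m=manip.camera_model(n)
    f=manip.grab_frame(n);cv2.imwrite(f"pics/{n}0.png",f[:,:,::-1]);print(n,m)
E
```

```text
pics
{'time': 0.0, 'joint_positions': array([-1.23232335e+00,  5.28375206e-02,  1.40172711e+00, -3.19077509e-05,
        1.68860331e+00, -7.02966179e-02]), 'qd': array([-1.39504301e-03,  3.19727272e-04,  9.74045143e-05,  1.66742105e-05,
        7.57723140e-04, -1.60707773e-03]), 'effort': array([ 6.99577158e-04, -3.81662035e+01, -3.60191059e+01,  4.66085555e-05,
        6.13066062e-03,  3.41470425e-06]), 'eef_pos': array([ 208.59885814, -481.47382558,  244.47081203]), 'eef_rot': array([-1.37434305,  0.90397016, -0.90187762]), 'ft_force': array([0.51403196, 0.9673884 , 0.17719962]), 'wrist_torque': array([ 0.04095861, -0.04521896, -0.00363789]), 'gripper_width': 85.86127208279146}
side {'fx': 408.5030583529156, 'fy': 408.5030583529156, 'cx': 256.4998683943302, 'cy': 193.13165666312221, 'distortion': array([-0.09793574,  0.        ,  0.        ,  0.        ,  0.        ]), 'rvec': array([ 2.22026682, -0.19513422,  0.10294387]), 'tvec': array([-545.05702359,  149.45551937,  756.81990704])}
top {'fx': 402.0224908537602, 'fy': 402.0224908537602, 'cx': 258.24284403232167, 'cy': 189.81130955046964, 'distortion': array([-0.04272754,  0.        ,  0.        ,  0.        ,  0.        ]), 'rvec': array([ 2.12391327, -2.16317672,  0.16290761]), 'tvec': array([ 34.92274594, 550.76076189, 920.07429013])}
wrist {'fx': 296.26622221690525, 'fy': 296.26622221690525, 'cx': 259.1237104034613, 'cy': 188.8869771240793, 'distortion': array([0.00204159, 0.        , 0.        , 0.        , 0.        ]), 'rvec': array([-2.41433001,  1.58625281,  0.23524514]), 'tvec': array([-524.03044531,  -37.42397845,  379.43838742])}
```

View pics/top0.png

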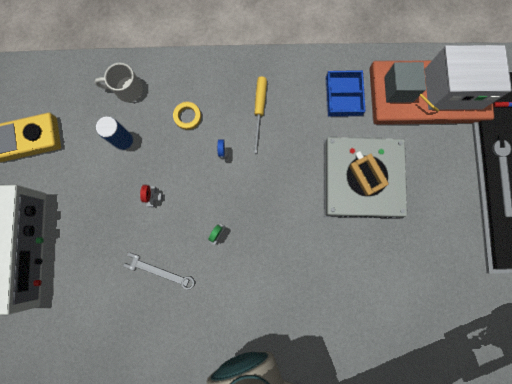

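View pics/side0.png

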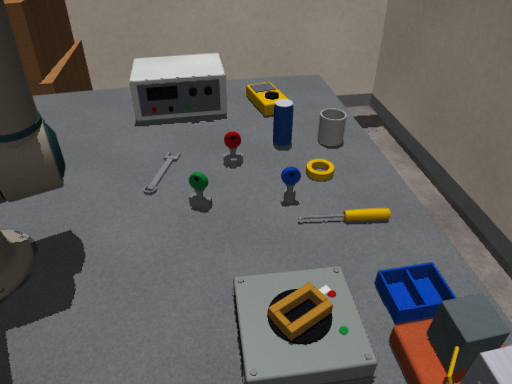

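View pics/wrist0.png

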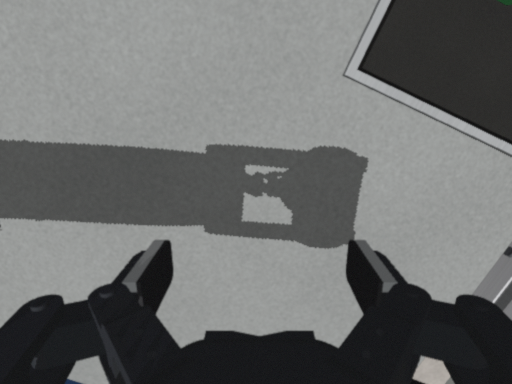

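```bash
python3 - <<'E'
from bench import manip
import cv2
s=manip.sense();print(cv2.Rodrigues(s['eef_rot'])[0].round(3))
E
```

```text
[[ 0.398 -0.     0.918]
 [-0.918  0.001  0.398]
 [-0.001 -1.     0.   ]]
```

```bash
cat > h.py <<'E'
import numpy as np, cv2
from bench import manip
def ray(n,uv,m=None):
    m=m or manip.camera_model(n)
    K=np.array([[m['fx'],0,m['cx']],[0,m['fy'],m['cy']],[0,0,1]])
    p=cv2.undistortPoints(np.array(uv,float).reshape(-1,1,2),K,m['distortion']).reshape(-1,2)
    R=cv2.Rodrigues(m['rvec'])[0]; c=-R.T@m['tvec']
    d=np.c_[p,np.ones(len(p))]@R
    return c,d
def plane(n,uv,z,m=None):
    c,d=ray(n,uv,m); return c+d*((z-c[2])/d[:,2])[:,None]
def proj(n,P,m=None):
    m=m or manip.camera_model(n)
    K=np.array([[m['fx'],0,m['cx']],[0,m['fy'],m['cy']],[0,0,1]])
    return cv2.projectPoints(np.array(P,float).reshape(-1,1,3),m['rvec'],m['tvec'],K,m['distortion'])[0].reshape(-1,2)
def tri(ns,uvs):
    A=np.zeros((3,3));b=np.zeros(3)
    for n,uv in zip(ns,uvs):
        c,d=ray(n,[uv]);d=d[0]/np.linalg.norm(d[0]);M=np.eye(3)-np.outer(d,d);A+=M;b+=M@c
    return np.linalg.solve(A,b)
E
python3 - <<'E'
from h import *
t=cv2.imread('pics/top0.png');s=cv2.imread('pics/side0.png')
for n in('top','side'): print(n,ray(n,[(256,192)])[0])
for nm,lo,hi in(('green',(45,120,40),(75,255,255)),('red',(0,150,60),(6,255,255)),('blue',(110,120,60),(125,255,255)),('brass',(12,120,60),(20,255,255))):
  for n,im in(('top',t),('side',s)):
    k=cv2.inRange(cv2.cvtColor(im,cv2.COLOR_BGR2HSV),lo,hi)
    N,_,st,ce=cv2.connectedComponentsWithStats(k)
    for i in range(1,N):
        if st[i,4]>12: print(nm,n,st[i],ce[i].round(1))
cv2.imwrite('pics/c1.png',np.hstack([cv2.resize(t[205:265,185:245],(390,390),interpolation=2),cv2.resize(t[130:225,320:415],(390,390),interpolation=2)]))
cv2.imwrite('pics/c2.png',np.hstack([cv2.resize(s[160:220,170:230],(390,390),interpolation=2),cv2.resize(s[270:350,260:360],(400,390),interpolation=2)]))
E
```

```text
top [407.04708287  27.20703309 992.30346369]
side [ 443.6635165  -596.39495711  582.81748617]
green top [477  96  10   4  22] [481.  97.]
green top [379 150   5   4  16] [381.  151.5]
green top [209 226  13  16 103] [214.5 233.1]
green top [ 36 237   7   6  32] [ 38.8 239.8]
green side [185 105   5   6  21] [187.3 107.2]
green side [189 172  19  19 248] [198.3 180.8]
green side [339 326   9   8  56] [343.4 329.7]
red top [493 102  15   5  69] [500.2 104. ]
red top [350 149   5   4  16] [352.  150.5]
red top [141 186   9  16 100] [144.2 193. ]
red top [ 34 280   7   6  22] [ 36.6 282.4]
red side [152 108   4   5  16] [153.7 110.1]
red side [224 132  17  16 177] [232.2 139.4]
red side [328 290   8   7  40] [331.6 293.4]
blue top [ 326   70   39   46 1452] [345.  93.]
blue top [217 140   7  16  93] [220.4 147.2]
blue side [281 166  20  19 236] [290.4 175.2]
blue side [ 378  262   78   61 2187] [412.9 290.8]
blue side [381 293  10  18  26] [385.8 303.3]
brass top [350 154  38  41 677] [368.7 174.5]
brass side [   3    0   78   95 1979] [33.  51.2]
brass side [ 268  283   65   57 1743] [299.6 310. ]
```

View pics/c1.png

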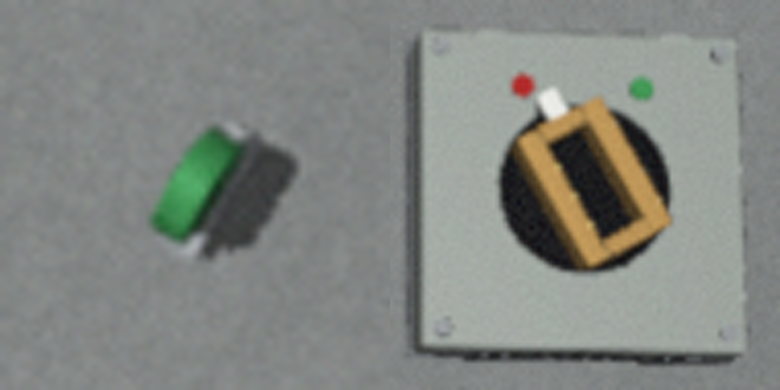

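View pics/c2.png

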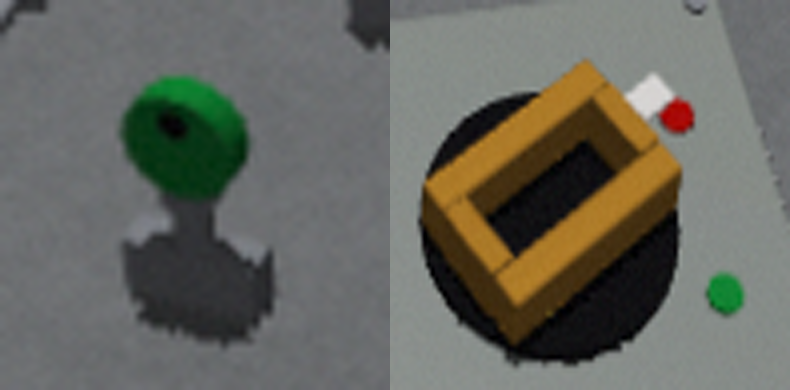

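```bash
python3 - <<'E'
from h import *
T=np.array([(351.2,164.1),(371.2,153.9),(388.2,183.6),(369.2,195.0)])-.5
S=np.array([(309,282.3),(332.75,305.3),(292.5,332.6),(269.25,308.4)])-.5
for n,q in(('top',T),('side',S)):
    P=plane(n,q,76);print(n,P.round(1),P.mean(0).round(1))
    for i in range(4):
        e=P[(i+1)%4]-P[i];print(np.linalg.norm(e).round(1),np.degrees(np.arctan2(e[1],e[0])).round(1))
print('tab',plane('top',[(320+(552-390)/4.1-.5,130+100/4.1-.5)],60), 'red',plane('top',[(352,150.5)],50),'green',plane('top',[(381,151.5)],50))
print('redS',plane('side',[(331.6,293.4)],50),'greenS',plane('side',[(343.4,329.7)],50))
# keys
for nm,a,b in(('g',(214.5,233.1),(198.3,180.8)),('r',(144.2,193),(232.2,139.4)),('b',(220.4,147.2),(290.4,175.2))):
    print(nm,tri(('top','side'),(a,b)).round(1))
t=cv2.imread('pics/top0.png')
k=cv2.inRange(cv2.cvtColor(t,cv2.COLOR_BGR2HSV),(45,100,30),(75,255,255));k[:,:200]=0;k[:,240:]=0
pts=np.argwhere(k)[:,::-1].astype(float)
P=plane('top',pts,75)[:,:2];c=P.mean(0);w,v=np.linalg.eigh(np.cov((P-c).T));print(c,w**.5*3.46,np.degrees(np.arctan2(v[1],v[0])))
# bit ends in top crop
B=plane('top',np.array([(185+235/6.5-.5,205+131/6.5-.5),(185+193/6.5-.5,205+246/6.5-.5)]),22);print(B, np.degrees(np.arctan2(*(B[1]-B[0])[1::-1])))
E
```

```text
top [[ 604.  -192.    76. ]
 [ 627.6 -240.5   76. ]
 [ 556.3 -275.8   76. ]
 [ 530.5 -229.8   76. ]] [ 579.6 -234.5   76. ]
53.9 -64.0
79.6 -153.6
52.8 119.3
82.7 27.2
side [[ 603.3 -191.3   76. ]
 [ 626.6 -241.4   76. ]
 [ 555.  -276.7   76. ]
 [ 530.8 -229.6   76. ]] [ 579.  -234.7   76. ]
55.2 -65.1
79.8 -153.8
52.9 117.2
82.0 27.8
tab [[ 630.74140438 -217.00602457   60.        ]] red [[ 641.80763908 -203.10496209   50.        ]] green [[ 638.1978244  -273.41043578   50.        ]]
redS [[ 642.15353316 -201.05094463   50.        ]] greenS [[ 638.1828329  -270.58919215   50.        ]]
g [448.8 127.   67. ]
r [544.4 291.3  66.2]
b [650.1 112.6  67.8]
[448.94316062 125.5817702 ] [15.04334516 36.84309463] [-122.24697878  147.75302122]
[[470.97693422 116.95502508  22.        ]
 [428.87991431 132.66938732  22.        ]] 159.52994061776556
```

```bash
cat >> h.py <<'E'
def pose():
    s=manip.sense();return s['eef_pos'],cv2.Rodrigues(s['eef_rot'])[0],s
def goto(target,xang):
    p,R,s=pose();d=R.T@(np.array(target)-p)
    a=np.radians(xang);x=np.array([np.cos(a),np.sin(a),0]);y=np.array([0,0,-1.]);G=np.c_[x,y,np.cross(x,y)]
    print('shift',d.round(1),'rotdeg',np.degrees(cv2.Rodrigues(R.T@G)[0].ravel()).round(2),'cur xang',np.degrees(np.arctan2(R[1,0],R[0,0])).round(2))
E
python3 - <<'E'
from h import *
p,R,s=pose()
m=manip.camera_model('wrist');Rc=cv2.Rodrigues(m['rvec'])[0];c=-Rc.T@m['tvec']
print('cam in tool',R.T@(c-p),'axis',R.T@Rc.T)
print(proj('wrist',[p]))
goto([449,127,245],-120)
E
```

```text
cam in tool [  -0.31404294 -128.83856431   73.06311116] axis [[ 9.99999689e-01 -7.57355283e-04 -2.20082162e-04]
 [-7.57365420e-06 -2.88258266e-01  9.57552699e-01]
 [-7.88648098e-04 -9.57552400e-01 -2.88258182e-01]]
[[259.88417178 256.22235072]]
shift [-4.628e+02  3.000e-01  4.625e+02] rotdeg [ 3.000e-02  5.342e+01 -7.000e-02] cur xang -66.58
```

```bash
python3 -m inch '[[[-30,0,30,0,3,0,0],[-59,0,59,0,7,0,0],[-88,0,88,0,11,0,0],[-117,0,117,0,15,0,0],[-146,0,146,0,19,0,0],[-175,0,175,0,23,0,0],[-204,0,204,0,27,0,0],[-233,0,233,0,31,0,0],[-262,0,262,0,35,0,0],[-291,0,291,0,38,0,0],[-320,0,320,0,41,0,0],[-349,0,349,0,44,0,0]]]' 60; python3 -c "
from h import *
goto([449,127,245],-120)"
```

```text
time: 1.15
eef_pos: [390.3, -20.7, 245.4]
eef_rot: [-1.015, 1.47, -1.471]
ft_force: [0.6, -1.2, -0.1]
gripper_width: 85.4
shift [-158.9    0.4    2.6] rotdeg [-0.04  9.28 -0.  ] cur xang -110.72
```

```bash
python3 -m inch '[[[-35,0,0,0,3,0,0.3],[-70,0,1,0,5,0,0.3],[-105,0,1,0,8,0,0.3],[-140,0,2,0,9.3,0,0.3],[-159,0,2.6,0,9.3,0,0.3],[-159,0,2.6,0,9.3,0,0.3],[-159,0,2.6,0,9.3,0,0.3]]]' 60; python3 - <<'E'
from h import *
f=manip.grab_frame('wrist');cv2.imwrite('pics/w1.png',f[:,:,::-1]);p,R,s=pose();print(p,proj('wrist',[p,[449,127,66]]))
E
```

```text
time: 1.73
eef_pos: [448.4, 125.8, 244.7]
eef_rot: [-0.919, 1.581, -1.581]
ft_force: [-1.1, -0.4, 0.5]
gripper_width: 59.9
[448.33821662 125.0451511  244.89436667] [[258.91738825 256.0520316 ]
 [257.01894834 171.46487718]]
```

View pics/w1.png

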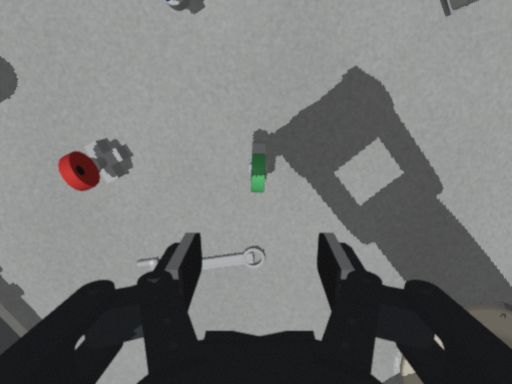

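```bash
python3 - <<'E'
from h import *
t=cv2.imread('pics/w1.png')
k=cv2.inRange(cv2.cvtColor(t,cv2.COLOR_BGR2HSV),(45,100,30),(75,255,255));k[:,:220]=0;k[:,300:]=0
ys,xs=np.nonzero(k);rows=[(xs[ys==y].mean(),y,np.ptp(xs[ys==y])+1) for y in np.unique(ys)]
rows=np.array(rows);print(rows[::4]);r=rows[3:-3]
for z in(66,76,87):
    P=plane('wrist',r[:,:2],z)[:,:2];c=P.mean(0);w,v=np.linalg.eigh(np.cov((P-c).T));print(z,c,np.degrees(np.arctan2(v[1,1],v[0,1])))
# bit: grey end at top
g=cv2.resize(t[115:205,215:305],(600,600),interpolation=2);cv2.imwrite('pics/w1c.png',g)
print(tri(('wrist','top'),((257.5,172),(214.5,233.1))))
E
```

```text
[[258.  154.   11. ]
 [258.5 158.   12. ]
 [258.  162.   13. ]
 [258.  166.   13. ]
 [258.  170.   13. ]
 [258.  174.   13. ]
 [257.5 178.   14. ]
 [257.  182.   13. ]
 [257.  186.   13. ]
 [257.  190.   11. ]]
66 [447.56751127 126.97045607] 147.1071845435882
76 [449.65073927 125.72447343] 147.10718454358818
87 [451.94229006 124.35389252] 147.10718454358818
[448.81937497 126.65899575  68.7925086 ]
```

View pics/w1c.png

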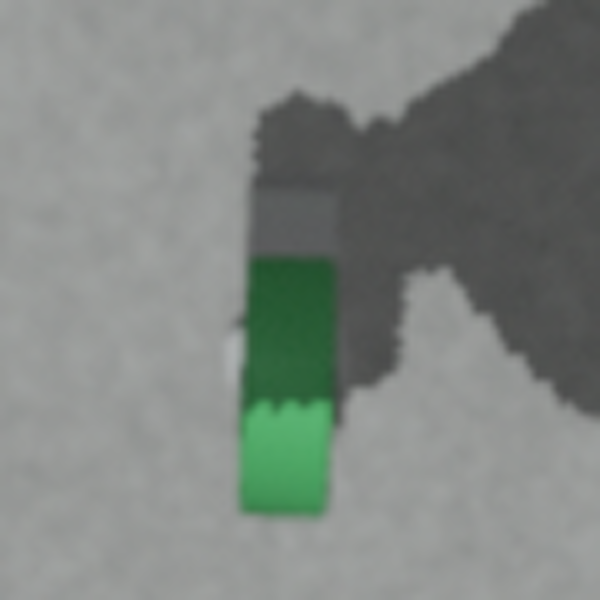

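```bash
python3 -c "
from h import *
goto([448.6,126.4,61],-122.9)"
```

```text
shift [ -1.5 183.9  -0.4] rotdeg [0.03 3.06 0.05] cur xang -119.84
```

```bash
python3 -m inch '[[[-1.2,30,-0.4,0,3,0,0.3],[-1.2,60,-0.4,0,3,0,0.3],[-1.2,90,-0.4,0,3,0,0.3],[-1.2,115,-0.4,0,3,0,0.3],[-1.2,135,-0.4,0,3,0,0.3],[-1.2,150,-0.4,0,3,0,0.3],[-1.2,163,-0.4,0,3,0,0.3],[-1.2,174,-0.4,0,3,0,0.3],[-1.2,181,-0.4,0,3,0,0.3],[-1.2,184,-0.4,0,3,0,0.3],[-1.2,184,-0.4,0,3,0,0.3],[-1.2,184,-0.4,0,3,0,0.3]]]' 60;  python3 - <<'E'
from h import *
f=manip.grab_frame('wrist');cv2.imwrite('pics/w2.png',f[:,:,::-1]);goto([448.6,126.4,61],-122.9)
E
```

```text
time: 2.78
eef_pos: [449.2, 126.3, 61.9]
eef_rot: [-0.88, 1.618, -1.618]
ft_force: [0.4, -0.8, 0.3]
gripper_width: 59.8
shift [ 0.4  1.1 -0.6] rotdeg [-0.07  0.02 -0.06] cur xang -122.88
```

View pics/w2.png

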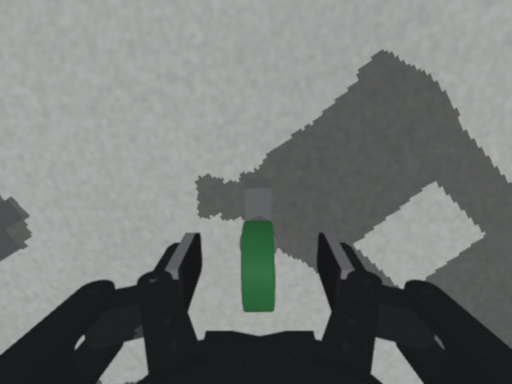

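The green bow sits centred between the pads (x≈258, rows 221–311), aligned. Closing.

```bash
python3 -m inch '[[[0,0,0,0,0,0,0.6],[0,0,0,0,0,0,0.75],[0,0,0,0,0,0,1],[0,0,0,0,0,0,1],[0,0,0,0,0,0,1],[0,0,0,0,0,0,1],[0,0,0,0,0,0,1],[0,0,0,0,0,0,1]]]' 60; python3 -m inch '[[[0,-5,0,0,0,0,1],[0,-25,0,0,0,0,1],[0,-55,0,0,0,0,1],[0,-90,0,0,0,0,1],[0,-125,0,0,0,0,1],[0,-145,0,0,0,0,1],[0,-150,0,0,0,0,1],[0,-150,0,0,0,0,1]]]' 60; python3 - <<'E'
from h import *
f=manip.grab_frame('wrist');cv2.imwrite('pics/w3.png',f[:,:,::-1]);goto([579.4,-234.6,211],-63.3)
E
```

```text
time: 3.5
eef_pos: [449.0, 126.5, 61.6]
eef_rot: [-0.88, 1.618, -1.618]
ft_force: [-0.5, -0.1, 3.9]
gripper_width: 13.5
time: 4.17
eef_pos: [449.2, 126.5, 212.4]
eef_rot: [-0.878, 1.617, -1.618]
ft_force: [-0.6, -0.5, -1.6]
gripper_width: 13.7
shift [232.1  -0.5 305.8] rotdeg [ 5.000e-02 -5.958e+01  2.000e-02] cur xang -122.88
```

View pics/w3.png

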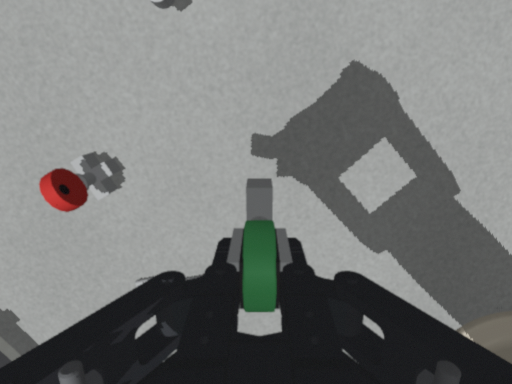

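```bash
python3 -m inch '[[[15,0,19,0,-4,0,1],[35,0,46,0,-9,0,1],[56,0,74,0,-15,0,1],[78,0,102,0,-20,0,1],[100,0,131,0,-26,0,1],[122,0,160,0,-32,0,1],[144,0,190,0,-38,0,1],[166,0,220,0,-44,0,1],[188,0,248,0,-50,0,1],[210,0,276,0,-55,0,1],[225,0,296,0,-59.6,0,1],[232,0,306,0,-59.6,0,1]]]' 60; python3 -m inch '[[[0,0,0,0,0,0,1],[0,0,0,0,0,0,1],[0,0,0,0,0,0,1],[0,0,0,0,0,0,1]]]'; python3 - <<'E'
from h import *
for n in('wrist','top','side'):
  f=manip.grab_frame(n);cv2.imwrite(f'pics/{n}4.png',f[:,:,::-1])
goto([579.4,-234.6,211],-63.3)
E
```

```text
time: 5.22
eef_pos: [579.1, -237.4, 207.1]
eef_rot: [-1.396, 0.863, -0.854]
ft_force: [-0.3, -0.1, -0.5]
gripper_width: 12.9
time: 5.55
eef_pos: [579.6, -233.3, 210.6]
eef_rot: [-1.395, 0.859, -0.857]
ft_force: [0.2, 0.0, -0.7]
gripper_width: 13.2
shift [ 0.6  0.5 -0.8] rotdeg [-0.01  0.08  0.01] cur xang -63.22
```

View pics/wrist4.png

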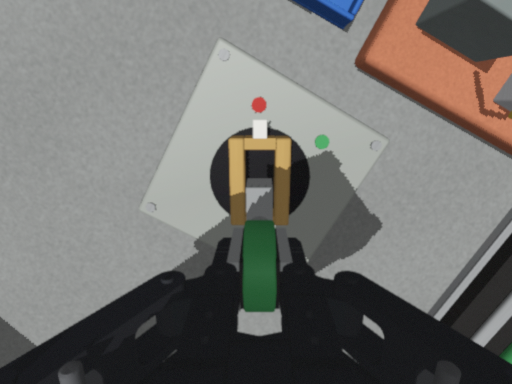

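View pics/side4.png

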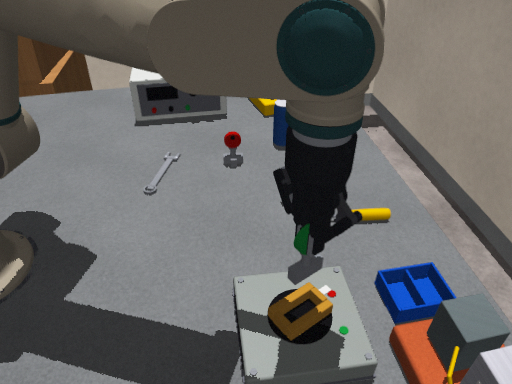

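```bash
python3 - <<'E'
from h import *
t=cv2.imread('pics/wrist4.png');cv2.imwrite('pics/w4c.png',cv2.resize(t[100:240,190:330],(600,600),interpolation=2))
p,R,s=pose()
P=plane('wrist',[(229.5,138.5),(291,138.5),(232,224),(288,224)],76)
Q=(P-p)@R;print(Q.round(1),'far edge expected z=+42')
E
```

```text
[[-26.6 135.5  40.2]
 [ 27.9 135.5  40.1]
 [-26.6 135.5 -41.9]
 [ 27.5 135.5 -41.9]] far edge expected z=+42
```

View pics/w4c.png

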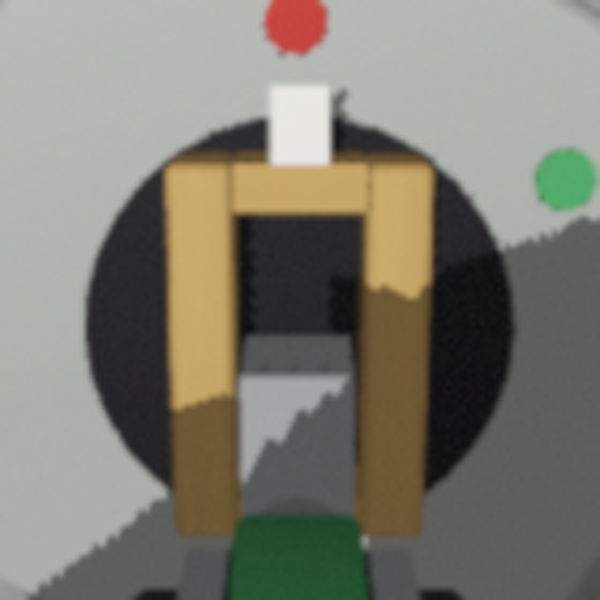

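```bash
python3 -m inch '[[[0.6,15,-0.6,0,0,0,1],[0.6,35,-0.6,0,0,0,1],[0.6,50,-0.6,0,0,0,1],[0.6,60,-0.6,0,0,0,1],[0.6,68,-0.6,0,0,0,1],[0.6,75,-0.6,0,0,0,1],[0.6,80,-0.6,0,0,0,1],[0.6,85,-0.6,0,0,0,1],[0.6,89,-0.6,0,0,0,1],[0.6,92,-0.6,0,0,0,1],[0.6,92,-0.6,0,0,0,1],[0.6,92,-0.6,0,0,0,1]]]' 60; python3 -c "
from h import *
goto([579.4,-234.6,115.5],-63.3)"
```

```text
time: 6.7
eef_pos: [579.6, -235.4, 119.5]
eef_rot: [-1.395, 0.859, -0.859]
ft_force: [0.3, -0.2, -1.4]
gripper_width: 13.0
shift [-0.8  4.   0.1] rotdeg [-0.    0.02  0.01] cur xang -63.28
```

```bash
python3 -m inch '[[[0,1.5,0,0,0,0,1],[0,3,0,0,0,0,1],[0,4,0,0,0,0,1],[0,4.5,0,0,0,0,1],[0,5,0,0,0,0,1],[0,5,0,0,0,0,1]]]' 60; python3 - <<'E'
from h import *
for n in('wrist','side'):
  f=manip.grab_frame(n);cv2.imwrite(f'pics/{n}5.png',f[:,:,::-1] if n=='wrist' else cv2.resize(f[220:370,220:380,::-1],(640,600)))
E
```

```text
time: 7.2
eef_pos: [579.8, -235.4, 115.6]
eef_rot: [-1.394, 0.858, -0.86]
ft_force: [-2.3, 1.0, 5.2]
gripper_width: 13.3
```

View pics/wrist5.png

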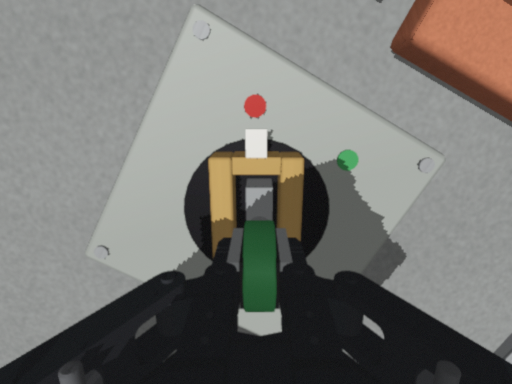

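View pics/side5.png

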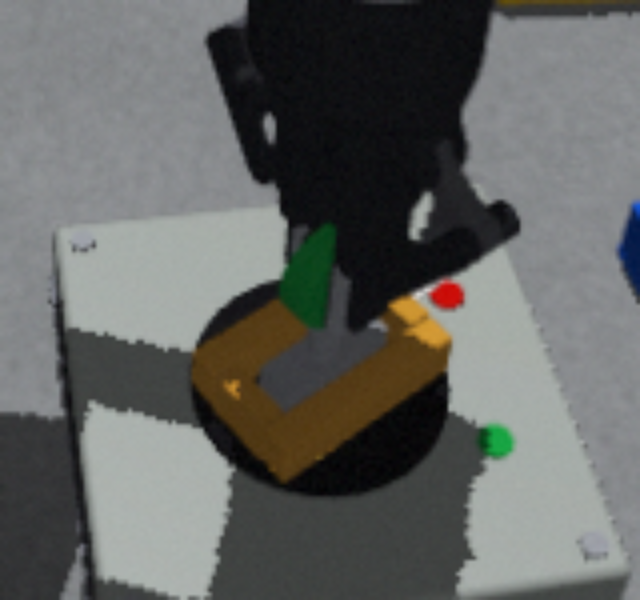

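```bash
python3 -m inch '[[[0,0,0,0,4,0,1],[0,0,0,0,8,0,1],[0,0,0,0,12,0,1],[0,0,0,0,16,0,1],[0,0,0,0,20,0,1],[0,0,0,0,24,0,1],[0,0,0,0,28,0,1],[0,0,0,0,32,0,1],[0,0,0,0,36,0,1],[0,0,0,0,40,0,1],[0,0,0,0,44,0,1],[0,0,0,0,48,0,1]]]' 80; python3 -c "
from h import *
goto([579.4,-234.6,115.5],-63.3);print(pose()[2]['wrist_torque'])"
```

```text
time: 8.3
eef_pos: [580.0, -235.1, 115.7]
eef_rot: [-1.007, 1.478, -1.48]
ft_force: [-2.4, 3.2, 5.9]
gripper_width: 13.3
shift [-0.3  0.2 -0.7] rotdeg [-8.000e-02 -4.815e+01  1.000e-02] cur xang -111.45
[0.4467151  0.37353863 0.08685131]
```

```bash
python3 -m inch '[[[0,0,0,0,3,0,1],[0,0,0,0,6,0,1],[0,0,0,0,9,0,1],[0,0,0,0,12,0,1],[0,0,0,0,15,0,1],[0,0,0,0,18,0,1],[0,0,0,0,20,0,1],[0,0,0,0,22,0,1],[0,0,0,0,22,0,1],[0,0,0,0,22,0,1]]]' 80; python3 - <<'E'
from h import *
goto([579.4,-234.6,115.5],-63.3);print(pose()[2]['wrist_torque'])
f=manip.grab_frame('wrist');cv2.imwrite('pics/wrist6.png',f[:,:,::-1])
E
```

```text
time: 9.13
eef_pos: [580.1, -235.1, 115.7]
eef_rot: [-0.75, 1.739, -1.74]
ft_force: [-1.2, 2.0, 5.6]
gripper_width: 12.9
shift [ 0.1  0.2 -0.8] rotdeg [ -0.1  -69.97  -0.  ] cur xang -133.27
[0.42049012 0.35371996 0.00941926]
```

View pics/wrist6.png

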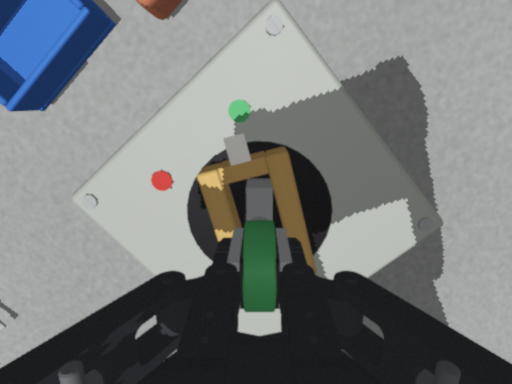

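```bash
python3 -m inch '[[[0,0,0,0,1.5,0,1],[0,0,0,0,3,0,1],[0,0,0,0,4.5,0,1],[0,0,0,0,6,0,1],[0,0,0,0,6,0,1],[0,0,0,0,6,0,1]]]' 80; python3 - <<'E'
from h import *
goto([579.4,-234.6,115.5],-63.3);print(pose()[2]['wrist_torque'])
E
python3 -m inch '[[[0,0,0,0,1,0,1],[0,0,0,0,2,0,1],[0,0,0,0,3,0,1],[0,0,0,0,3,0,1],[0,0,0,0,3,0,1]]]' 80; python3 - <<'E'
from h import *
goto([579.4,-234.6,115.5],-63.3);print(pose()[2]['wrist_torque'])
f=manip.grab_frame('wrist');cv2.imwrite('pics/wrist7.png',f[:,:,::-1])
E
```

```text
time: 9.68
eef_pos: [580.1, -235.2, 115.7]
eef_rot: [-0.671, 1.806, -1.808]
ft_force: [-1.5, 2.0, 5.0]
gripper_width: 13.5
shift [ 0.1  0.2 -0.9] rotdeg [-1.000e-01 -7.587e+01  2.000e-02] cur xang -139.17
[0.29828321 0.35784519 0.80847048]
time: 10.1
eef_pos: [580.1, -235.2, 115.7]
eef_rot: [-0.632, 1.838, -1.841]
ft_force: [-1.9, -0.4, 5.0]
gripper_width: 13.2
shift [ 0.2  0.2 -0.9] rotdeg [-1.100e-01 -7.872e+01  5.000e-02] cur xang -142.02
[0.1913263  0.40389106 2.19698093]
```

View pics/wrist7.png

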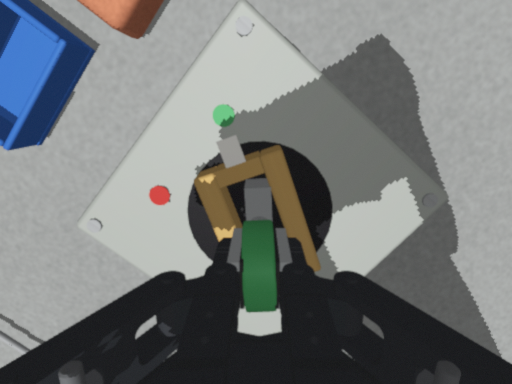

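```bash
python3 - <<'E'
from h import *
c=np.array([579.5,-234.7])
a=lambda uv,z:np.degrees(np.arctan2(*(plane('wrist',[uv],z)[0,:2]-c)[::-1])).round(1)
print('green',a((224,115),50),'red',a((159,195),50),'tab',[a((231.5,152),z) for z in(55,63,72,76)])
# front edge of brass: corners top
P=plane('wrist',[(197,178),(278,147),(318,270)],76);print(P.round(1))
for i in(0,1):
  e=P[i+1]-P[i];print(np.linalg.norm(e),np.degrees(np.arctan2(e[1],e[0])))
E
```

```text
green -32.9 red 29.0 tab [np.float64(-28.9), np.float64(-30.4), np.float64(-32.1), np.float64(-32.8)]
[[ 626.6 -235.8   76. ]
 [ 600.5 -279.2   76. ]
 [ 530.  -233.2   76. ]]
50.68721928353815 -120.95294882358652
84.26682186464856 146.86330921596277
```

```bash
python3 -m inch '[[[0,-0.3,0,0,-1,0,1],[0,-0.6,0,0,-2,0,1],[0,-0.8,0,0,-4,0,1],[0,-0.8,0,0,-4,0,1],[0,-0.8,0,0,-4,0,1]]]' 40; python3 -c "
from h import *
print(pose()[2]['wrist_torque'])"; python3 -m inch '[[[0,0,0,0,0,0,0.75],[0,0,0,0,0,0,0.7],[0,0,0,0,0,0,0.6],[0,0,0,0,0,0,0.5],[0,0,0,0,0,0,0.4],[0,0,0,0,0,0,0.4],[0,0,0,0,0,0,0.4]]]' 20; python3 - <<'E'
from h import *
print(pose()[2]['wrist_torque'])
f=manip.grab_frame('wrist');cv2.imwrite('pics/wrist8.png',f[:,:,::-1])
E
```

```text
time: 10.57
eef_pos: [580.0, -235.2, 115.7]
eef_rot: [-0.683, 1.797, -1.798]
ft_force: [1.3, 1.5, 5.0]
gripper_width: 12.9
[ 0.40337012 -0.22226785  0.38156641]
time: 11.15
eef_pos: [579.5, -235.4, 115.0]
eef_rot: [-0.685, 1.797, -1.798]
ft_force: [-0.1, 0.3, 0.0]
gripper_width: 51.4
[ 0.00241516  0.04904193 -0.0018855 ]
```

View pics/wrist8.png

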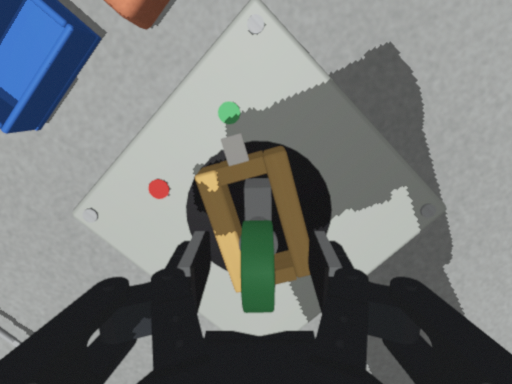

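```bash
python3 -m inch '[[[0,-4,0,0,0,0,0.4],[0,-14,0,0,0,0,0.4],[0,-34,0,0,0,0,0.4],[0,-60,0,0,0,0,0.4],[0,-90,0,0,0,0,0.4],[0,-115,0,0,0,0,0.4],[0,-130,0,0,0,0,0.4],[0,-130,0,0,0,0,0.4],[0,-130,0,0,0,0,0.4]]]'; python3 - <<'E'
from h import *
f=manip.grab_frame('wrist');cv2.imwrite('pics/wrist9.png',f[:,:,::-1])
c=np.array([579.5,-234.7]);p,R,s=pose();print(p)
f=manip.grab_frame('side');cv2.imwrite('pics/side9.png',f[:,:,::-1])
E
```

```text
time: 11.95
eef_pos: [579.8, -235.5, 246.3]
eef_rot: [-0.683, 1.795, -1.799]
ft_force: [0.6, 0.3, -0.6]
gripper_width: 51.4
[ 579.3960452  -235.26594492  244.47371312]
```

View pics/wrist9.png

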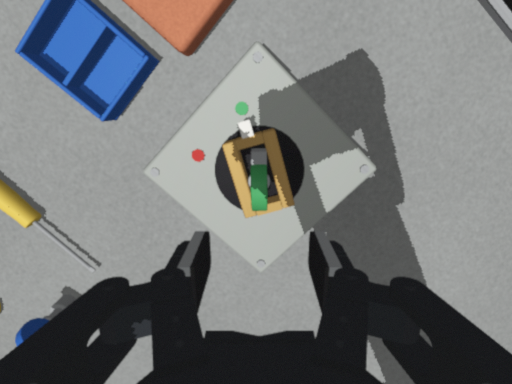

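View pics/side9.png

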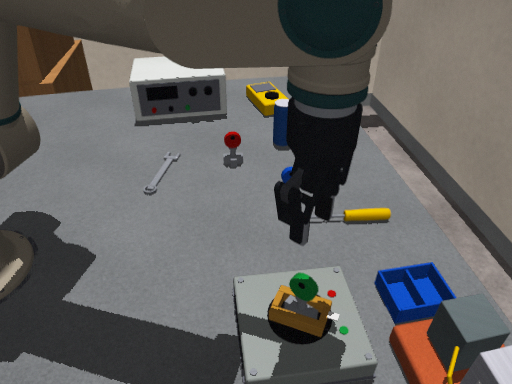

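```bash
python3 - <<'E'
from h import *
t=cv2.imread('pics/wrist9.png');cv2.imwrite('pics/w9c.png',cv2.resize(t[90:230,190:330],(600,600),interpolation=2))
s=cv2.imread('pics/side9.png');cv2.imwrite('pics/s9c.png',cv2.resize(s[250:360,240:360],(600,550),interpolation=2))
c=np.array([579.5,-234.7])
a=lambda uv,z:np.degrees(np.arctan2(*(plane('wrist',[uv],z)[0,:2]-c)[::-1])).round(1)
print('green',a((242,108),50),'red',a((198,155),50))
E
```

```text
green -33.5 red 29.3
```

View pics/w9c.png

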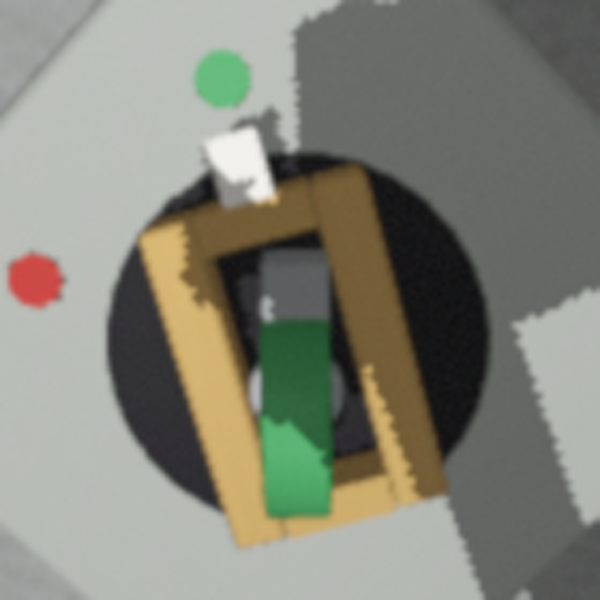

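View pics/s9c.png

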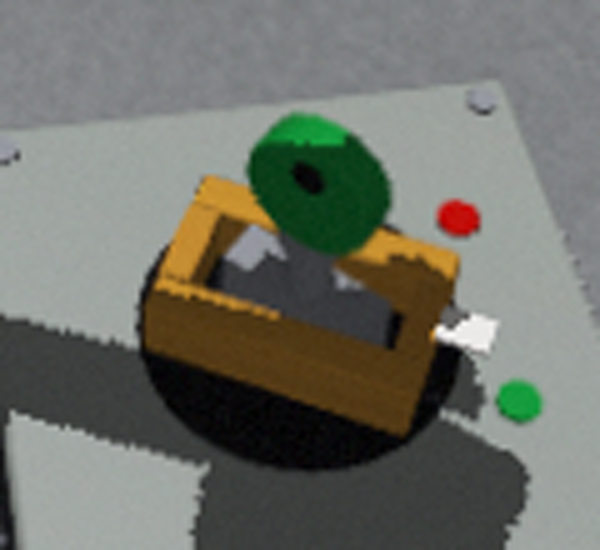

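```bash
python3 - <<'E'
from h import *
q=np.array([(138,232),(362,165),(447,493),(240,548)])/4.286+(189.5,89.5)
P=plane('wrist',q,76);print(P.round(1),P.mean(0))
for i in range(4):
  e=P[(i+1)%4]-P[i];print(np.linalg.norm(e).round(1),np.degrees(np.arctan2(e[1],e[0])).round(1))
c=P.mean(0)[:2]
for z in(58,63,68):
  d=plane('wrist',[np.array((240,165))/4.286+(189.5,89.5)],z)[0,:2]-c;print('tab',np.degrees(np.arctan2(d[1],d[0])))
for u in((242,108),(198,155)):
  d=plane('wrist',[u],50)[0,:2]-c;print('dot',np.degrees(np.arctan2(d[1],d[0])))
E
```

```text
[[ 627.2 -233.4   76. ]
 [ 598.6 -279.4   76. ]
 [ 528.8 -234.5   76. ]
 [ 557.5 -189.3   76. ]] [ 578.01783136 -234.1650729    76.        ]
54.2 -121.9
83.0 147.2
53.5 57.6
82.4 -32.3
tab -31.27532338785379
tab -31.689094378439666
tab -32.096415041558764
dot -33.1693478470042
dot 28.316638587326207
```

```bash
python3 - <<'E'
from h import *
f=manip.grab_frame('top');cv2.imwrite('pics/top9.png',f[:,:,::-1])
E
```

```text
(no output)
```

View pics/top9.png

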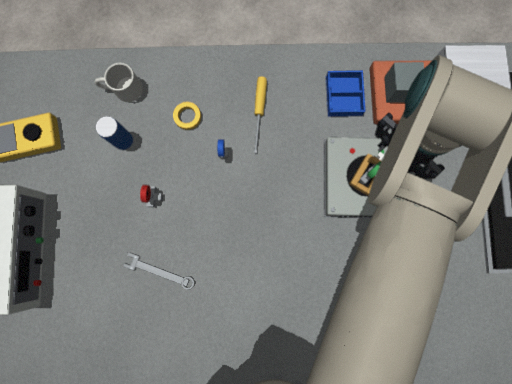

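Red (145,193) and blue (221,148) stand exactly where they started. The green key is upright in the lock, and the arm is clear of it.

```bash
python3 -c "
from bench import manip
print(manip.close_job())"
```

```text
the job is handed in; nothing more can be done
None
```

The green key is in the lock, the lock is turned clockwise to its stop, and the job was handed in at about 12 s. I chose green because its flat 50 x 16 mm bit suits the slot.

- **Fully home:** the fingers met about 5 N of resistance at the expected depth, and the top of the bit sat level with the brass in the side view.
- **At the stop:** the torque rose to about 2.2 N·m as I turned the last few degrees.
- **Key left standing:** I eased the torque off, let go and rose clear. The key stood upright and the gripper was about 130 mm above where it let go.
- **Lock angle:** after release, the long side of the block measured −32.3°. The green dot was at about −33° and the tab at about −31.5°. They disagree by 1–2°, which is within the camera calibration error. The side and wrist views both show the tab towards the green dot.
- **Other keys:** red and blue are standing where they started, as seen from the top camera.

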